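# Shut the bench gas taps, then turn the gas on at the rail

### The job

The gas to this bench rail is off at its isolating valve, the long lever next to the foot at the end of the rail, but some of the three outlet taps have been left open. With a fingertip, push the lever of every open outlet tap fully shut, so that it lies along the rail across its nozzle, and only then turn the gas on by pushing the long lever a quarter turn, away from the taps, until it lies in line with the pipe. Push gently without gripping or forcing anything, do not pick anything up, and leave the burner, flask, jar and pencil where they are.

Things in the scene. Friction and masses are not known exactly. Their poses are not given: they have to be found in the camera images.
- gas_rail: gas rail fixed to the bench: grey 23 mm pipe 62 mm above it, on two feet (58 mm flanges); fittings up to 85 mm high. Origin on the bench under the pipe, z up; y along the pipe towards the isolating valve; nozzles point to -x. Feet at y = -175 and +205 mm, taps at y = -115, -30, +55 mm, axis of the steel isolating valve at x = 0, y = +145 mm
- main_lever (a joint): hinge of the isolating valve's long lever, vertical axis. 0 = shut, at a stop: across the pipe, pointing to the rail's -x; 1.571 = open, at a stop: in line with the pipe, pointing to the rail's +y, over the foot; growing = clockwise from above. Friction holds it (about 5 N at 65 mm)
- main_tip (a point): free end of the long lever, 105 mm from its axis, at its mid height, 114 mm above the bench. From the axis a bare steel strip 13 mm wide and 5 mm thick, from 38 mm on a black sleeve 16 mm wide and 13 mm high; its nut on the axis reaches up to 125 mm
- outlet_a: one of three identical outlet taps fixed in the rail (their order along it varies). Origin on the bench top under the vertical axis of its lever; z up; the ribbed nozzle (14 mm thick) points along its own -x, 62 mm above the bench, ending 76 mm from the axis; its own y runs along the rail towards the isolating valve
- tap_a (a joint): its lever's hinge, on the outlet's vertical axis. 0 = shut, at a stop: lever along the rail, pointing to the outlet's +y, across the nozzle; 1.571 = open, at a stop: over the nozzle, pointing to the outlet's -x; growing = counter-clockwise from above. Friction holds it (about 3 N at 42 mm)
- tap_a_tip (a point): free end of that lever, 60 mm from its axis, at mid height, 114 mm above the bench. The lever is a black bar 11 mm wide and 13 mm high with a 25 mm hub on the axis, whose top (126 mm) is the tap's highest point; below the bar there is free air down to the pipe and nozzle
- outlet_b: another outlet tap, the same as outlet_a
- tap_b (a joint): hinge of the lever on outlet_b, with values as for tap_a
- tap_b_tip (a point): free end of the lever of outlet_b, the same as tap_a_tip
- outlet_c: another outlet tap, the same as outlet_a
- tap_c (a joint): hinge of the lever on outlet_c, with values as for tap_a
- tap_c_tip (a point): free end of the lever of outlet_c, the same as tap_a_tip
- burner: loose gas burner, grey round foot of 82 mm, brass barrel, 115 mm tall; origin at the centre of its underside; to be left alone
- conical_flask: loose conical glass flask, 61 mm wide, 78 mm tall; origin at the centre of its underside; to be left alone
- jar_b: loose jar with black lid, 61 mm wide, 74 mm tall; origin at the centre of its underside; to be left alone
- pencil: loose pencil lying on the bench, 152 mm long, 8 mm thick; origin under its middle; to be left alone

How it is judged:
By the outcome, as a careful person would: the job done as asked, in the order asked, and still so for the second after the job is handed in, with the robot touching nothing.
It also fails if it takes over 51 s, if anything falls off the work surface, if the arm or the gripper's body presses on something with over 40 N, if the wrist force passes 120 N, or if a joint passes its speed limit or range.

### The arm

A 6-joint arm with a two-finger parallel gripper is mounted at the origin on a cart in front of the work surface, level with it; the furniture and walls round the work are solid. World frame = base frame: x ahead of the robot, y to its left, z up, the work surface at z = 0. Lengths are in m, angles in rad, forces in N, time in s.
With the tool pointing down it reaches from about 0.3 to 0.875 m from the base axis. Payload 6.4 kg.
Tool frame: the origin (TCP) lies at the very end of the fingers, on their centre line; the grasp point (between the pads) lies 19 mm behind it; z points along the fingers, y is the line along which they close (so a half turn about z gives the same grasp; the last joint's range is limited). The gripper opens to 85 mm and grips with 20 to 120 N. Pads are 22 mm wide; open, the fingers measure 114 mm over their backs; the gripper's body (76 mm by 85 mm) begins 54 mm behind the grasp point. The pads swing forward as they close: fully open they stand 13 mm farther back than shut.
Start: joints at [-0.206, 0.181, 1.607, -0, 1.354, -0.206], TCP at [0.575, 0, 0.231] pointing down, gripper open.
Joint ranges: [-2.99, 2.99], [-0.89, 2.07], [0.3, 2.58], [-1.14, 4.28], [0, 2.63], [-3.12, 3.12]. Speed limits (rad/s): [2.57, 2.57, 3.01, 3.14, 3.14, 3.14].

### API

Orientations are given as a unit quaternion [w, x, y, z].
In Python, from bench import get_obs, optics, workorder gives the robot as it stands.
- The arm moves only by the tool jog_arm, called after "Request:" as name([rows], argument=value, ...), one row to a line, values as JSON. Schema: {"type":"object","properties":{"motion":{"type":"array","items":{"type":"array","prefixItems":[{"type":"array","items":{"type":"number"},"minItems":3,"maxItems":3},{"type":"array","items":{"type":"number"},"minItems":3,"maxItems":3},{"type":"number"}],"minItems":3,"maxItems":3},"minItems":1,"maxItems":10},"only":{"type":"string"},"quiet":{"type":"boolean"},"lines":{"type":"string"}},"required":["motion"],"additionalProperties":false}. motion is a list of rows, 1 to 10 of them, each written [[dx, dy, dz], [rx, ry, rz], opening]: dx, dy, dz in a scale on which 1.0 is 0.6 m, then a rotation vector rx, ry, rz in shares of pi rad (1.0 is pi rad), then the opening from 0.0 (shut) to 1.0 (fully open); each row is the pose to reach, as a shift and turn from the pose commanded when the call began, along the tool's axes at that moment; what a row does not reach only later rows make up. A row lasts 1/8 s, in which the tool goes at most 0.0625 m and 0.188 rad, less where a joint would pass 70% of its speed; a pose out of reach is approached as far as the arm can. The fingers move at their own pace and stop on an object; the grip force is fixed at half the most. Time passes only in rows, so rows that do not move let the fingers close. The tool returns the time, the measured TCP pose, the force, the opening and the grip force at its end. only (a regular expression) keeps the lines of the reply that match it, lines (a string "A,B") keeps lines A to B, and quiet returns only ok. A shift or turn number past 1, either way, is cut back to 1. Input that does not fit is refused with a message, and nothing moves.
- get_obs(): the state, without advancing time (a new reading comes with each control period).
- optics.camera(name): name is "scene" or "side" or "wrist"; returns (picture, depth): 480x640x3 uint8, blue, green, red; 480x640 float32, m along the optical axis (not along the pixel's ray), 0 where there is no reading.
- optics.camera_params(name): a dict with "fovy" (degrees; the focal length in pixels is half the picture's height over the tangent of half this angle, whatever the lens; pixels are square), "cx", "cy" (the principal point, pixels), "dist" ([k1, k2, p1, p2, k3] as OpenCV has them; the pictures are not rectified), "view" (4x4, takes a point from world to camera coordinates). Camera axes: x right, y up, looking along -z (the intrinsics and any distortion apply to the point x, -y, -z); pixel columns grow to the right and rows downward; lengths in m; the calibration is good to about 2 mm. A picture is of the moment at which its call begins: read the wrist's pose just before it. camera_params takes no time and is no camera call; for the wrist camera it gives the pose at the moment of the call.
- workorder.hand_in(): hands the job in; it is judged then, once.
The state is a dict: "time_s": time; "q": joint angles; "dq": joint speeds; "joint_efforts": joint torques, N m; "eef_pos": TCP position; "eef_rot": TCP orientation; "wrist_force": force on the tool from outside, world axes, zero at the start; "torque": the same for the moment, N m; "opening": opening from 0.0 (shut) to 1.0 (fully open); "grasp_force": force on a finger pad.
Only numpy, scipy, OpenCV 4.12 (cv2) and the standard library are available. Lean on these libraries where they do the work, as an engineer would, in place of code of your own. Each camera call takes 0.05 s, during which the arm holds its last target. There are 200 camera calls.

## Working session

There is one attempt and no reset: what is moved stays moved. The work goes in short steps, Python scripts to look and compute and a tool call to move; the robot and the scene stay as the last step left them, time stands still between calls to the robot, and variables do not carry over. Pictures are saved under pics/ and viewed, at most 10 in all, crops included, and the job is handed in when it is done.

```bash
mkdir -p pics; ls; cat > h.py <<'E'
import numpy as np,cv2
from bench import get_obs,optics,workorder
def snap(n,f):
    p=optics.camera_params(n);im,d=optics.camera(n)
    cv2.imwrite('pics/%s.png'%f,im);np.savez('pics/%s.npz'%f,d=d,view=p['view'],K=[[(240/np.tan(np.radians(p['fovy'])/2)),0,p['cx']],[0,240/np.tan(np.radians(p['fovy'])/2),p['cy']],[0,0,1]],dist=p['dist'])
def ray(f,u,v):
    z=np.load('pics/%s.npz'%f);x,y=cv2.undistortPoints(np.array([[[u,v]]],float),z['K'],z['dist'])[0,0]
    V=np.array(z['view']);R=V[:3,:3];o=-R.T@V[:3,3];return o,R.T@np.array([x,-y,-1]),z['d'][int(round(v)),int(round(u))]
def atz(f,u,v,h):
    o,r,d=ray(f,u,v);return o+r*(h-o[2])/r[2]
def dep(f,u,v):
    o,r,d=ray(f,u,v);return o+r*d
E
python3 - <<'E'
from h import *
np.set_printoptions(precision=4,suppress=True)
snap('scene','s0');snap('side','d0');o=get_obs()
print(o['time_s'],o['eef_pos'],o['eef_rot'],o['opening'])
E
```

```text
pics
0.1 [0.5745 0.0001 0.2305] [-0.0007  0.7071  0.7071 -0.0004] 0.9958164292974105
```

View pics/s0.png

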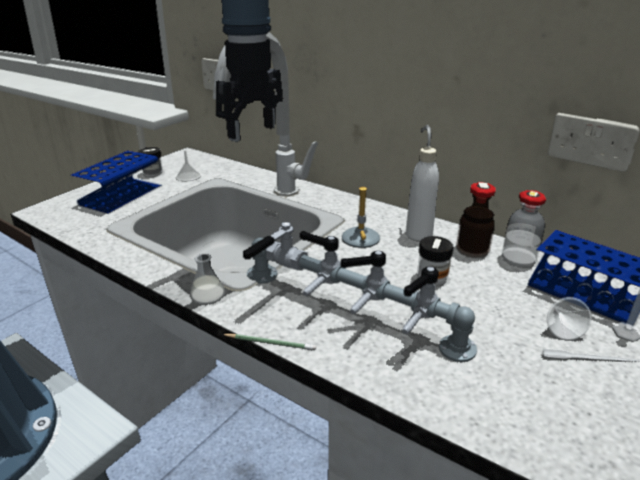

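View pics/d0.png

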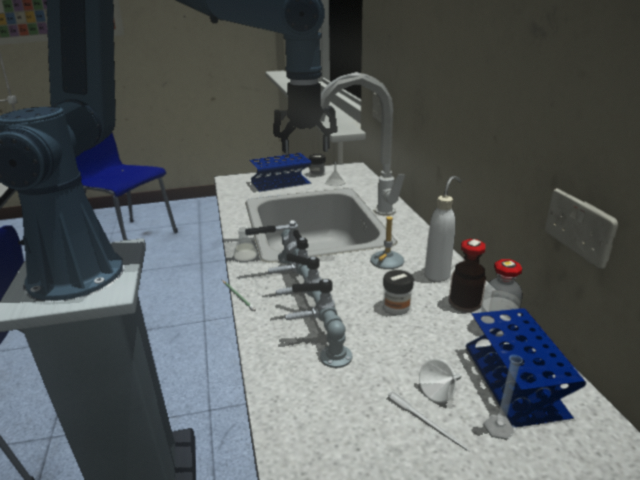

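The scene view shows the rail running from the isolating valve at about (285,228) to the far foot at (458,345), with tap hubs near (330,242), (377,258) and (430,273). I need enlarged crops to tell which are open.

```bash
python3 - <<'E'
from h import *
a=cv2.imread('pics/s0.png')[210:370,230:490];cv2.imwrite('pics/s0c.png',cv2.resize(a,None,fx=3,fy=3,interpolation=2))
a=cv2.imread('pics/d0.png')[210:370,215:415];cv2.imwrite('pics/d0c.png',cv2.resize(a,None,fx=3.6,fy=3.6,interpolation=2))
E
```

```text
(no output)
```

View pics/s0c.png

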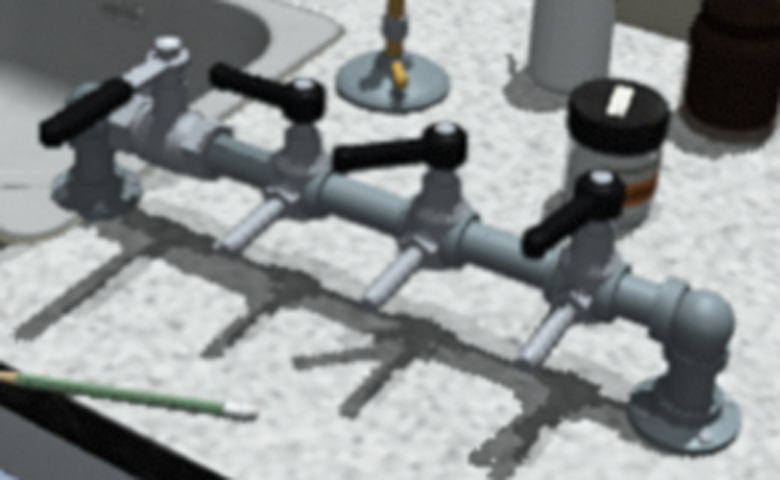

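View pics/d0c.png

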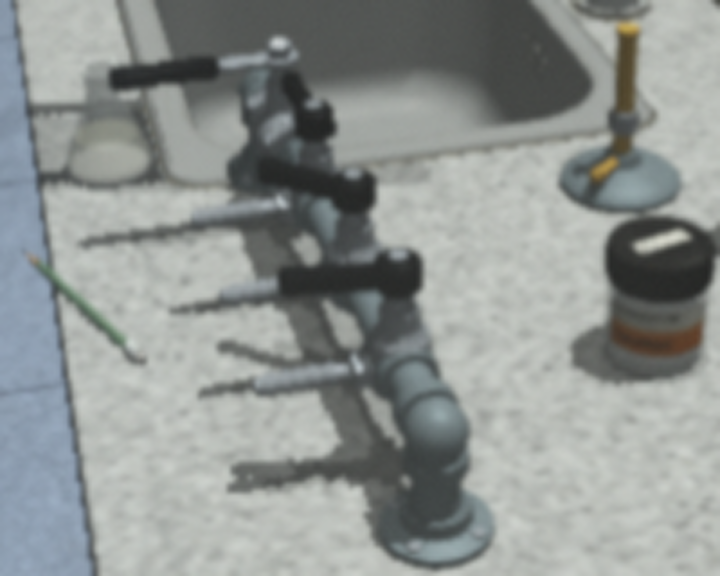

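Reading the crops:
- **Tap nearest the valve** (hub 331,238): shut, lying along the rail.
- **Middle tap** (hub 378,254; tip 343,262): about half open.
- **Tap at the far end** (hub 431,269; tip 406,293): fully open over its nozzle.
- **Main lever** (nut 286,225; tip 246,254): across the pipe.

Next I turn these pixels into positions.

```bash
python3 - <<'E'
from h import *
np.set_printoptions(precision=4,suppress=True)
P={'nut':(286,225,292.8,222.5,.125),'h1':(330.7,238.3,303.3,239.2,.124),'h2':(378.3,254,314.2,259.4,.124),'h3':(430.7,269.3,326.7,281.7,.124),
'mtip':(246,254,246,231.4,.114),'t1':(302.3,234,None,None,.114),'t2':(342.7,262.3,287.8,257.2,.114),'t3':(406,292.7,293.3,287.8,.114)}
for k,(a,b,c,d,h) in P.items():
    print(k,atz('s0',a,b,h)[:2],atz('d0',c,d,h)[:2] if c else '',dep('s0',a,b))
for n,(u,v) in {'jarlid':(436,243),'burnertop':(362,190),'flasktop':(204,258),'pencilL':(226,335),'pencilR':(312,347)}.items(): print(n,dep('s0',u,v))
o=get_obs();from scipy.spatial.transform import Rotation as R
print(R.from_quat(np.roll(o['eef_rot'],-1)).as_matrix())
E
```

```text
nut [ 0.5095 -0.1244] [ 0.5154 -0.1256] [ 0.5095 -0.1243  0.125 ]
h1 [ 0.5167 -0.2101] [ 0.5213 -0.2099] [ 0.5145 -0.2116  0.1255]
h2 [ 0.5184 -0.2966] [ 0.5236 -0.2988] [ 0.5149 -0.2984  0.1264]
h3 [ 0.525  -0.3806] [ 0.5266 -0.3826] [ 0.5224 -0.3815  0.1257]
mtip [ 0.4137 -0.1204] [ 0.4112 -0.1186] [ 0.4087 -0.1253  0.1182]
t1 [ 0.5161 -0.1534]  [ 0.5079 -0.1597  0.1197]
t2 [ 0.4806 -0.2567] [ 0.4792 -0.2586] [ 0.4748 -0.2603  0.1183]
t3 [ 0.4647 -0.3717] [ 0.4684 -0.3707] [ 0.4647 -0.3717  0.114 ]
jarlid [ 0.686  -0.3245  0.0738]
burnertop [ 0.7295 -0.1416  0.114 ]
flasktop [ 0.415  -0.0181  0.0694]
pencilL [ 0.3446 -0.1302  0.003 ]
pencilR [ 0.3981 -0.258   0.0054]
[[-0.      1.     -0.0015]
 [ 1.      0.      0.0003]
 [ 0.0003 -0.0015 -1.    ]]
```

Tap spacing, heights and lever lengths agree with the given sizes. The rail axis is tilted about 0.05 rad, with its origin near (0.520, -0.268). The far tap is fully open, the middle tap about half open and the near tap shut. I'll close the fingers, line the tool up with the rail and go to the start beside the far tap.

The manual's scale: shifts go in shares of 0.6 m and turns go in shares of pi rad. Converting my numbers, -0.4175 m / 0.6 = -0.6958, -0.05 m / 0.6 = -0.0833, -0.05 rad / 3.1416 = -0.0159.

Request:
jog_arm([
  [[-0.05, -0.0167, 0], [0, 0, -0.0159], 0],
  [[-0.1333, -0.0333, 0], [0, 0, -0.0159], 0],
  [[-0.2167, -0.05, 0], [0, 0, -0.0159], 0],
  [[-0.3, -0.0667, 0], [0, 0, -0.0159], 0],
  [[-0.3833, -0.0833, 0], [0, 0, -0.0159], 0],
  [[-0.4667, -0.1, 0], [0, 0, -0.0159], 0],
  [[-0.55, -0.1167, 0], [0, 0, -0.0159], 0],
  [[-0.6333, -0.1417, 0], [0, 0, -0.0159], 0],
  [[-0.6958, -0.1533, 0], [0, 0, -0.0159], 0],
  [[-0.6958, -0.1533, 0], [0, 0, -0.0159], 0],
])

```text
time_s: 1.35
eef_pos: [0.4816, -0.42, 0.2304]
eef_rot: [-0.0, 0.691, 0.723, -0.0]
wrist_force: [-0.0, 0.6, -0.3]
opening: 0.0
grasp_force: 0.0
```

Request:
jog_arm([
  [[0, 0, 0.0667], [0, 0, 0], 0],
  [[0, 0, 0.1333], [0, 0, 0], 0],
  [[0, 0, 0.1917], [0, 0, 0], 0],
  [[0, 0, 0.2167], [0, 0, 0], 0],
  [[0, 0, 0.22], [0, 0, 0], 0],
  [[0, 0, 0.22], [0, 0, 0], 0],
])

```text
time_s: 2.1
eef_pos: [0.4838, -0.418, 0.1008]
eef_rot: [0.001, 0.689, 0.725, -0.0]
wrist_force: [-0.1, 0.4, 0.4]
opening: -0.002
grasp_force: 0.0
```

```bash
python3 - <<'E'
from h import *
snap('scene','s1')
a=cv2.imread('pics/s1.png')[150:370,230:530];cv2.imwrite('pics/s1c.png',cv2.resize(a,None,fx=2.6,fy=2.6,interpolation=2))
E
```

```text
(no output)
```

View pics/s1c.png

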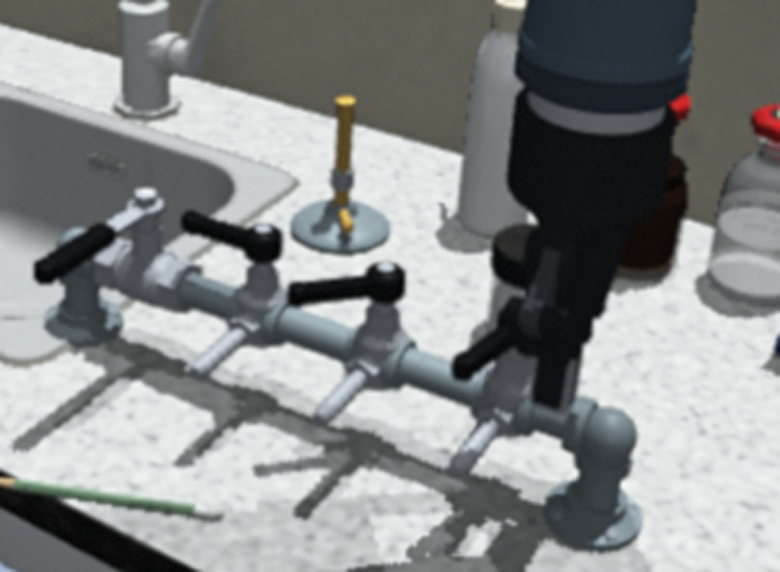

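The finger stands just on the -y side of the far tap's lever (finger at about 555,390 in the crop, lever tip at 460,368), with nothing touched. I'll sweep it along the arc.

Converted, 0.055 m / 0.6 = 0.0917, 0.047 m / 0.6 = 0.0783.

Request:
jog_arm([
  [[0.0133, 0, 0], [0, 0, 0], 0],
  [[0.0258, -0.0017, 0], [0, 0, 0], 0],
  [[0.0333, -0.0067, 0], [0, 0, 0], 0],
  [[0.0417, -0.0108, 0], [0, 0, 0], 0],
  [[0.0517, -0.0133, 0], [0, 0, 0], 0],
  [[0.0617, -0.0142, 0], [0, 0, 0], 0],
  [[0.07, -0.01, 0], [0, 0, 0], 0],
  [[0.0783, -0.0058, 0], [0, 0, 0], 0],
  [[0.085, 0.0008, 0], [0, 0, 0], 0],
  [[0.0917, 0.0075, 0], [0, 0, 0], 0],
])

```text
time_s: 3.4
eef_pos: [0.4845, -0.3615, 0.0989]
eef_rot: [-0.001, 0.689, 0.725, -0.0]
wrist_force: [-3.6, 0.2, 2.0]
opening: -0.001
grasp_force: 1.9
```

Request:
jog_arm([
  [[0.0083, 0.0067, 0], [0, 0, 0], 0],
  [[0.0167, 0.0142, 0], [0, 0, 0], 0],
  [[0.025, 0.0217, 0], [0, 0, 0], 0],
  [[0.03, 0.0267, 0], [0, 0, 0], 0],
  [[0.03, 0.0267, 0], [0, 0, 0], 0],
])

```text
time_s: 4.03
eef_pos: [0.5003, -0.3428, 0.0992]
eef_rot: [-0.0, 0.689, 0.725, 0.0]
wrist_force: [-0.4, 0.0, 0.4]
opening: 0.0
grasp_force: 0.0
```

Converted, 0.003 m / 0.6 = 0.005, 0.0015 m / 0.6 = 0.0025.

Request:
jog_arm([
  [[0, 0.0025, 0], [0, 0, 0], 0],
  [[0, 0.005, 0], [0, 0, 0], 0],
  [[0, 0.005, 0], [0, 0, 0], 0],
])

```text
time_s: 4.4
eef_pos: [0.5026, -0.3429, 0.099]
eef_rot: [-0.001, 0.689, 0.725, 0.0]
wrist_force: [-3.2, 1.8, 0.5]
opening: 0.003
grasp_force: 1.3
```

Request:
jog_arm([
  [[0, 0.0025, 0], [0, 0, 0], 0],
  [[0, 0.0033, 0], [0, 0, 0], 0],
  [[0, 0.0033, 0], [0, 0, 0], 0],
])

```text
time_s: 4.78
eef_pos: [0.5033, -0.3429, 0.0989]
eef_rot: [-0.002, 0.689, 0.725, -0.001]
wrist_force: [-7.3, 3.5, 3.4]
opening: -0.003
grasp_force: 4.3
```

```bash
python3 - <<'E'
from h import *
snap('scene','s2');snap('side','d2')
a=cv2.imread('pics/s2.png')[210:350,300:490];a=cv2.resize(a,(570,420),interpolation=2)
b=cv2.imread('pics/d2.png')[220:320,250:380];b=cv2.resize(b,None,fx=3,fy=3,interpolation=2)
cv2.imwrite('pics/c2.png',cv2.resize(np.hstack([a,cv2.copyMakeBorder(b,0,120,0,0,0)]),(800,350),interpolation=3))
E
```

```text
(no output)
```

View pics/c2.png

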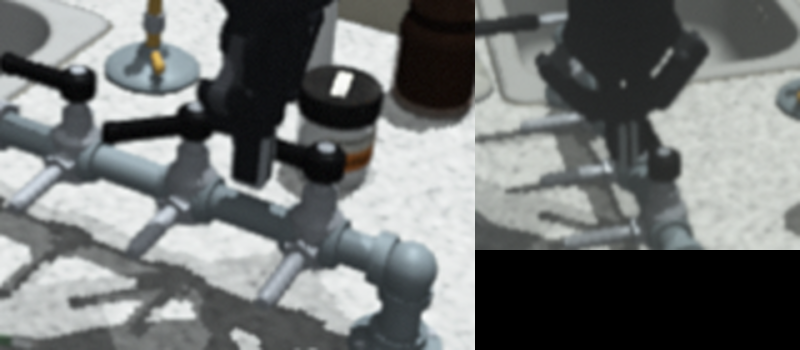

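The far tap's lever now lies along the rail, parallel to the near one, and the force is rising against its stop. I'll give it one small confirming push, then back off and go to the middle tap.

Converted, 0.002 m / 0.6 = 0.0033, 0.001 m / 0.6 = 0.0017.

Request:
jog_arm([
  [[0, 0.0017, 0], [0, 0, 0], 0],
  [[0, 0.0033, 0], [0, 0, 0], 0],
  [[0, 0.0033, 0], [0, 0, 0], 0],
])

```text
time_s: 5.25
eef_pos: [0.5036, -0.3428, 0.0988]
eef_rot: [-0.003, 0.689, 0.725, -0.002]
wrist_force: [-16.8, 3.1, 7.3]
opening: -0.004
grasp_force: 8.1
```

Request:
jog_arm([
  [[0, -0.0167, 0], [0, 0, 0], 0],
  [[0, -0.0417, 0], [0, 0, 0], 0],
  [[0, -0.0658, 0], [0, 0, 0], 0],
  [[0.025, -0.0658, 0], [0, 0, 0], 0],
  [[0.05, -0.0658, 0], [0, 0, 0], 0],
  [[0.075, -0.0658, 0], [0, 0, 0], 0],
  [[0.0833, -0.0658, 0], [0, 0, 0], 0],
  [[0.0833, -0.0658, 0], [0, 0, 0], 0],
])

```text
time_s: 6.25
eef_pos: [0.4652, -0.2947, 0.0994]
eef_rot: [0.0, 0.689, 0.725, -0.0]
wrist_force: [-0.0, -0.2, 0.2]
opening: 0.001
grasp_force: 0.0
```

Converted, 0.036 m / 0.6 = 0.06, 0.035 m / 0.6 = 0.0583.

Request:
jog_arm([
  [[0.0067, 0.0072, 0], [0, 0, 0], 0],
  [[0.0133, 0.0143, 0], [0, 0, 0], 0],
  [[0.02, 0.021, 0], [0, 0, 0], 0],
  [[0.0267, 0.0277, 0], [0, 0, 0], 0],
  [[0.035, 0.035, 0], [0, 0, 0], 0],
  [[0.0433, 0.0417, 0], [0, 0, 0], 0],
  [[0.05, 0.0483, 0], [0, 0, 0], 0],
  [[0.0583, 0.055, 0], [0, 0, 0], 0],
  [[0.0583, 0.06, 0], [0, 0, 0], 0],
  [[0.0583, 0.06, 0], [0, 0, 0], 0],
])

```text
time_s: 7.5
eef_pos: [0.4992, -0.2577, 0.099]
eef_rot: [-0.0, 0.689, 0.725, 0.0]
wrist_force: [-0.7, 0.8, -0.8]
opening: 0.001
grasp_force: 0.5
```

Request:
jog_arm([
  [[0, 0.0017, 0], [0, 0, 0], 0],
  [[0, 0.0042, 0], [0, 0, 0], 0],
  [[0, 0.0042, 0], [0, 0, 0], 0],
])

```text
time_s: 7.88
eef_pos: [0.4999, -0.2577, 0.0989]
eef_rot: [-0.002, 0.689, 0.725, -0.001]
wrist_force: [-9.0, 3.0, 4.9]
opening: -0.004
grasp_force: 4.4
```

Converted, 0.0015 m / 0.6 = 0.0025, 0.001 m / 0.6 = 0.0017.

Request:
jog_arm([
  [[0, 0.0017, 0], [0, 0, 0], 0],
  [[0, 0.0025, 0], [0, 0, 0], 0],
  [[0, 0.0025, 0], [0, 0, 0], 0],
])

```text
time_s: 8.25
eef_pos: [0.5001, -0.2577, 0.0988]
eef_rot: [-0.003, 0.689, 0.725, -0.001]
wrist_force: [-15.1, 2.8, 8.3]
opening: -0.005
grasp_force: 7.3
```

Request:
jog_arm([
  [[0, -0.0333, 0], [0, 0, 0], 0],
  [[0, -0.075, 0], [0, 0, 0], 0],
  [[0, -0.105, 0], [0, 0, 0], 0],
  [[0.0417, -0.105, 0], [0, 0, 0], 0],
  [[0.0833, -0.105, 0], [0, 0, 0], 0],
  [[0.125, -0.105, 0], [0, 0, 0], 0],
  [[0.1583, -0.105, 0], [0, 0, 0], 0],
  [[0.1667, -0.105, 0], [0, 0, 0], 0],
  [[0.1667, -0.105, 0], [0, 0, 0], 0],
])

```text
time_s: 9.38
eef_pos: [0.4356, -0.1615, 0.0995]
eef_rot: [0.0, 0.689, 0.725, 0.0]
wrist_force: [0.0, 0.2, 0.9]
opening: -0.003
grasp_force: 0.0
```

```bash
python3 - <<'E'
from h import *
snap('scene','s3')
a=cv2.imread('pics/s3.png')[190:360,230:490];cv2.imwrite('pics/s3c.png',cv2.resize(a,None,fx=3,fy=3,interpolation=2))
E
```

```text
(no output)
```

View pics/s3c.png

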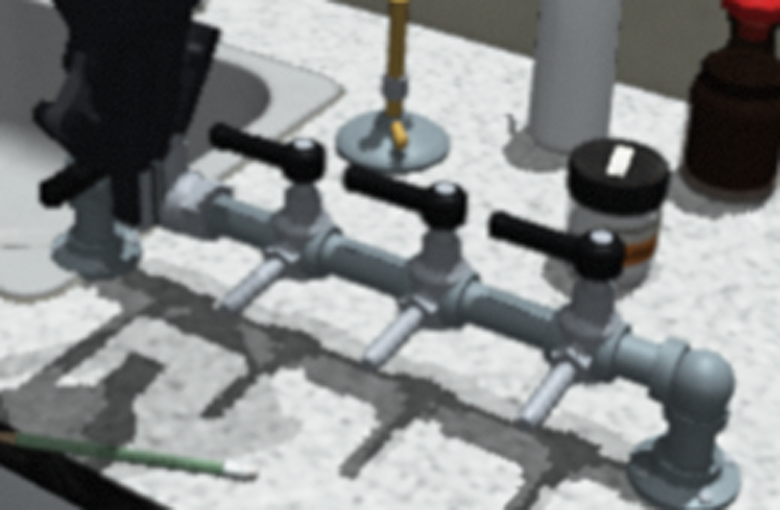

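All three tap levers are parallel to the rail: tips at (217,135), (350,180) and (497,227) against hubs at (303,160), (445,205) and (600,252). The finger is on the tap side of the long lever, so I'll push that one now.

Converted, 0.071 m / 0.6 = 0.1183, 0.0525 m / 0.6 = 0.0875.

Request:
jog_arm([
  [[0.0133, 0, 0], [0, 0, 0], 0],
  [[0.0233, -0.0017, 0], [0, 0, 0], 0],
  [[0.0333, -0.0033, 0], [0, 0, 0], 0],
  [[0.0433, -0.0067, 0], [0, 0, 0], 0],
  [[0.0542, -0.0083, 0], [0, 0, 0], 0],
  [[0.065, -0.0083, 0], [0, 0, 0], 0],
  [[0.0767, -0.0075, 0], [0, 0, 0], 0],
  [[0.0875, -0.0058, 0], [0, 0, 0], 0],
  [[0.1033, 0, 0], [0, 0, 0], 0],
  [[0.1183, 0.0083, 0], [0, 0, 0], 0],
])

```text
time_s: 10.68
eef_pos: [0.4365, -0.0898, 0.0992]
eef_rot: [-0.0, 0.689, 0.725, -0.0]
wrist_force: [0.4, -4.1, 1.1]
opening: 0.001
grasp_force: 2.1
```

Request:
jog_arm([
  [[0.0083, 0.0067, 0], [0, 0, 0], 0],
  [[0.0167, 0.015, 0], [0, 0, 0], 0],
  [[0.0267, 0.0233, 0], [0, 0, 0], 0],
  [[0.035, 0.0333, 0], [0, 0, 0], 0],
  [[0.04, 0.0433, 0], [0, 0, 0], 0],
  [[0.045, 0.0533, 0], [0, 0, 0], 0],
  [[0.0517, 0.065, 0], [0, 0, 0], 0],
  [[0.0567, 0.0767, 0], [0, 0, 0], 0],
  [[0.0567, 0.0833, 0], [0, 0, 0], 0],
  [[0.0567, 0.0833, 0], [0, 0, 0], 0],
])

```text
time_s: 11.92
eef_pos: [0.4851, -0.0533, 0.0991]
eef_rot: [-0.0, 0.689, 0.725, 0.0]
wrist_force: [-0.5, 0.8, -0.3]
opening: -0.001
grasp_force: 0.6
```

Converted, 0.003 m / 0.6 = 0.005, 0.0015 m / 0.6 = 0.0025.

Request:
jog_arm([
  [[0, 0.0025, 0], [0, 0, 0], 0],
  [[0, 0.005, 0], [0, 0, 0], 0],
  [[0, 0.005, 0], [0, 0, 0], 0],
])

```text
time_s: 12.3
eef_pos: [0.4873, -0.0532, 0.099]
eef_rot: [-0.001, 0.689, 0.725, 0.0]
wrist_force: [-4.0, 2.1, 1.3]
opening: -0.0
grasp_force: 1.9
```

Request:
jog_arm([
  [[0, 0.0017, 0], [0, 0, 0], 0],
  [[0, 0.0033, 0], [0, 0, 0], 0],
  [[0, 0.0033, 0], [0, 0, 0], 0],
])

```text
time_s: 12.68
eef_pos: [0.4891, -0.053, 0.099]
eef_rot: [-0.001, 0.689, 0.725, -0.0]
wrist_force: [-4.1, 3.4, 2.0]
opening: 0.002
grasp_force: 2.4
```

Still moving freely at friction level; I'll go on in small steps.

Converted, 0.002 m / 0.6 = 0.0033, 0.001 m / 0.6 = 0.0017.

Request:
jog_arm([
  [[0, 0.0017, 0], [0, 0, 0], 0],
  [[0, 0.0033, 0], [0, 0, 0], 0],
  [[0, 0.0033, 0], [0, 0, 0], 0],
])

```text
time_s: 13.05
eef_pos: [0.4893, -0.053, 0.0989]
eef_rot: [-0.003, 0.689, 0.725, -0.002]
wrist_force: [-13.3, 2.0, 9.5]
opening: -0.005
grasp_force: 6.7
```

Request:
jog_arm([
  [[0, 0.0017, 0], [0, 0, 0], 0],
  [[0, 0.0025, 0], [0, 0, 0], 0],
  [[0, 0.0025, 0], [0, 0, 0], 0],
])

```text
time_s: 13.42
eef_pos: [0.4894, -0.0529, 0.0988]
eef_rot: [-0.004, 0.689, 0.725, -0.003]
wrist_force: [-20.8, 1.2, 13.9]
opening: -0.0
grasp_force: 10.0
```

The stop is reached. I'll back off, raise the arm clear and check.

Converted, -0.2 m / 0.6 = -0.3333, -0.16 m / 0.6 = -0.2667.

Request:
jog_arm([
  [[0, -0.025, 0], [0, 0, 0], 0],
  [[0, -0.0583, 0], [0, 0, 0], 0],
  [[0, -0.075, -0.0333], [0, 0, 0], 0],
  [[0, -0.075, -0.1], [0, 0, 0], 0],
  [[0, -0.075, -0.1833], [0, 0, 0], 0],
  [[0, -0.075, -0.2667], [0, 0, 0], 0],
  [[0, -0.075, -0.3333], [0, 0, 0], 0],
  [[0, -0.075, -0.3333], [0, 0, 0], 0],
  [[0, -0.075, -0.3333], [0, 0, 0], 0],
])

```text
time_s: 14.55
eef_pos: [0.4484, -0.0558, 0.2989]
eef_rot: [0.0, 0.689, 0.724, 0.0]
wrist_force: [0.1, 0.0, 0.2]
opening: 0.003
grasp_force: 0.0
```

```bash
python3 - <<'E'
from h import *
snap('scene','s4')
a=cv2.imread('pics/s4.png')[190:360,180:490];cv2.imwrite('pics/s4c.png',cv2.resize(a,None,fx=2.55,fy=2.55,interpolation=2))
E
```

```text
(no output)
```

View pics/s4c.png

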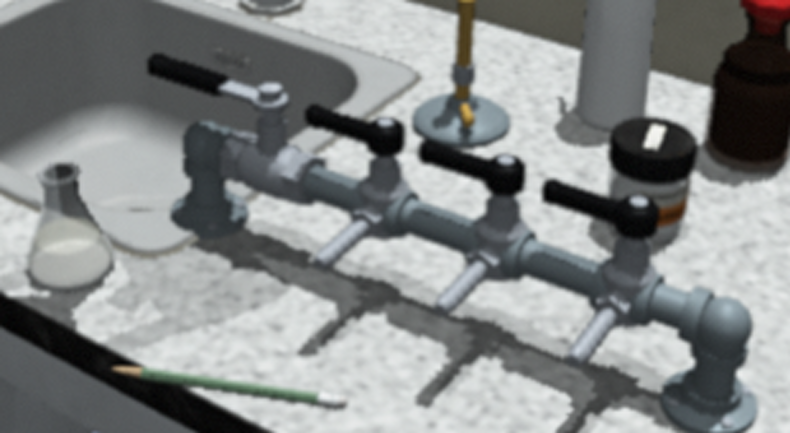

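The long lever, from its nut at (270,92) to its tip at (152,65), is in line with the pipe. All three taps are shut, and the flask, pencil, burner and jar have not moved.

```bash
python3 -c "
from bench import workorder
print(workorder.hand_in())"
```

```text
the job is handed in; nothing more can be done
None
```

The two open taps (middle and far end) were pushed shut to their stops, the third was already shut, and then the gas was turned on with the long lever at its stop in line with the pipe; nothing else was moved, and the job was handed in at about 15 s.

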